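# Hook the coaster-drying shelf onto its slotted rack

### The arm

A 7-joint arm with a two-finger parallel gripper is mounted at the origin on the work surface. World frame = base frame: x ahead of the robot, y to its left, z up, the work surface at z = 0. Lengths are in m, angles in rad, forces in N, time in s.
With the tool pointing down it reaches from about 0.425 to 0.925 m from the base axis. Payload 6.8 kg.
Tool frame: the origin (TCP) lies at the very end of the fingers, on their centre line; the grasp point (between the pads) lies 19 mm behind it (ctrl.tcp_to_grasp is the distance from the TCP to the grasp point, in m); z points along the fingers, y is the line along which they close (so a half turn about z gives the same grasp; the last joint's range is limited). The gripper opens to 88 mm and grips with 3 to 60 N. Pads are 20 mm wide; open, the fingers measure 115 mm over their backs; the gripper's body (75 mm by 178 mm) begins 61 mm behind the grasp point.
Start: joints at [1.22, 0.477, 0.022, 1.555, -0.011, 1.109, -0.083], TCP at [0.162, -0.655, 0.223] pointing down, gripper open.
Joint ranges: [-2.96, 2.96], [-0.34, 2.1], [-1.41, 1.46], [0.24, 2.44], [-1.37, 4.51], [0.17, 1.92], [-2.96, 2.96]. Speed limits (rad/s): [2.39, 2.39, 3.14, 3.14, 3.14, 3.14, 3.14].

### API

Orientations are given as a rotation vector (axis times angle).
In Python, from station import ctrl, cams gives the robot as it stands. The module is installed in compiled form; this text tells all that it offers.
- The arm moves only by the tool play_rows, never from a script. Its argument "commands" is a list that holds one entry, the list of rows, each a list of 5 numbers: the shift along the world's x, y, z in m, then the turn about the world's z in rad, then the opening, from 0 (shut) to 1 (fully open). A call has 1 to 20 rows; each row shifts and turns the commanded pose from where the row before left it; what a row does not reach is not made up. A row lasts 1/10 s, in which the tool goes at most 50 mm and 8.59 degrees, less where a joint would pass 70% of its speed; a pose out of reach is approached as far as the arm can. A call with a gripper value outside its range is refused whole. The fingers move at their own pace and stop on an object; the grip force is fixed at half the most. Time passes only in rows, so rows that do not move let the fingers close. It gives the time, the measured TCP pose, the force, the opening and the grip force at its end, in the units of the state.
- ctrl.sense(): the state, without advancing time (a new reading comes with each control period).
- cams.snapshot(name): name is "scene" or "top"; returns the picture (400x640x3 uint8, red, green, blue); there is no depth.
- cams.camera_params(name): a dict with "vertical_fov" (degrees; the focal length in pixels is half the picture's height over the tangent of half this angle, whatever the lens; pixels are square), "cx", "cy" (the principal point, pixels), "xyz" and "attitude" of the camera in the world. Camera axes: x right, y down, z forward; pixel columns grow to the right and rows downward; lengths in m; the calibration is good to about 2 mm. A picture is of the moment at which its call begins. camera_params takes no time and is no camera call.
- ctrl.job_done(): hands the job in; it is judged then, once.
The state is a dict: "clock": time; "joint_pos": joint angles; "qvel": joint speeds; "effort": joint torques, N m; "tool_pos": TCP position; "ee_rot": TCP orientation; "wrist_force": force on the tool from outside, world axes, zero at the start; "wrist_torque": the same for the moment, N m; "grip_width": opening from 0.0 (shut) to 1.0 (fully open); "grip_force": force on a finger pad.
Only numpy, scipy, OpenCV 4.12 (cv2) and the standard library are available. Lean on these libraries where they do the work, as an engineer would, in place of code of your own. Each camera call takes 0.05 s, during which the arm holds its last target. There are 200 camera calls.

### The job

Hang the mint shelf on the slotted drying rack: take it by its grip fin, hook both tabs into the two slots, then push it gently down until it is fully home and the orange catch snaps out and locks it. Do not force it against the rack, leave everything else where it is, and let go of the shelf.

Things in the scene. Friction and masses are not known exactly. Their poses are not given: they have to be found in the camera images.
- shelf_grip (a point): Loose mint drying shelf (0.25-0.42 kg), first standing level on its tray. Point on its upright grip fin where to grasp: fin 10 mm thick (y), 54 mm long (x), centred here; its top 20 mm above, tray floor 69 mm below this point. Shelf axes: z up, +x out of the back, the way the hook tabs point, -x along the tray. Take it from above, fingers closing along y.
- shelf_heel (a point): Middle of the shelf's lower rear edge: 33 mm to +x and 75 mm below shelf_grip, same axes. Tray 136 mm wide (y), reaching 100 mm to -x, floor 6 mm, lip 10 mm. Back plate 6 mm thick, rear face at x = 0 here, 90 mm wide, 75 mm high, with a window in the middle for the catch (y -12 to 12, z 10 to 27 mm).
- shelf_tabs (a point): Midway between the noses of the shelf's two steel hook tabs; 13.5 mm to +x and 48 mm above shelf_heel, same axes. Tabs at y = -30 and +30 mm, each 6 mm wide: from the plate's rear face a shank (heel z 50 to 62 mm), and at heel x 7.5 to 13.5 mm a lip hanging from z 62 down to 34 mm.
- stand: Fixed drying rack. Origin on the table under the middle of the strip's front face. z up, x INTO the rack (shelf goes on along +x). Grey foot plate 10 mm thick, x -130 to 60, y -80 to 80 mm; two posts behind the strip at y = +-55 mm; white strip 5 mm thick (x 0 to 5), 124 mm wide, top at z 172 mm. More than 40 N between the rack and shelf or fingers damages it.
- rack_slots (a point): Stand axes, 120 mm above the stand's origin: nominal sill height, midway between the strip's two slots (10 mm wide, 44 mm tall from the sill up, at y = -30 and +30 mm). The strip is clamped on by hand: slots, sills and catch really lie up to 9 mm to either side and up to 6 mm higher or lower; no reading tells this, so find slots and bottom stop by feel. x is exact.
- rack_home (a point): Stand axes, 70 mm above its origin: nominal place of shelf_heel when home (plus the hidden offset; 2-3 mm of play). Tabs enter with the heel 16 to 32 mm above home, till heel x is about -1 mm; tabs that miss stop on the face at heel x -13.5 mm. Pushed down, the shelf rides over the catch from 22 to 2 mm above home (about 5 to 15 N), then stops hard on the sills.
- catch (a joint): Orange spring catch, 16 mm wide, mid-strip below the slots. Value in m: 0 = standing 5 mm out of the strip's face, 0.005 = pressed flush. Sloping top, flat underside 12 mm above the heel's home height: the shelf's plate presses it in on the way down, and it snaps out to 0 through the plate's window in the last 2 mm, so the shelf cannot be lifted off.
- coaster_foot: Bystander, to be left where it is: finished mosaic coaster, round wood disc 90 mm across, 12 mm thick, lying on the front of the rack's foot plate. Origin: centre of its underside.
- coaster_table: Bystander, to be left where it is: finished mosaic coaster, round wood disc 90 mm across, 12 mm thick, on the table. Origin: centre of its underside.
- bowl: Bystander, to be left where it is: mint mixing bowl, 110 mm across, 50 mm high. Origin: centre of its underside.
- puck: Bystander, to be left where it is: white round sponge holder, 60 mm across, 25 mm high. Origin: centre of its underside.
- glue: Bystander, to be left where it is: small white glue bottle, 32 mm across, 75 mm high. Origin: centre of its underside.
- phone: Bystander, to be left where it is: pink phone lying flat, 150 x 73 x 9 mm. Origin: centre of its underside.
- mandarin: Bystander, to be left where it is: mandarin, 70 mm across, 54 mm high. Origin: centre of its underside.
- spatula: Bystander, to be left where it is: mint spatula, 160 mm long, lying on the table.
Things that resemble listed ones, but are neither listed nor needed, are in the scene too. Leave any pink look-alike of the part that bears shelf_grip alone.

How it is judged:
By the outcome, as a careful person would: the job done as asked, in the order asked, and still so for the second after the job is handed in, with the robot touching nothing.
It also fails if it takes over 54 s, if anything falls off the work surface, if the arm or the gripper's body presses on something with over 40 N, if the wrist force passes 120 N, or if a joint passes its speed limit or range.

## Working session

There is one attempt and no reset: what is moved stays moved. The work goes in short steps, Python scripts to look and compute and a tool call to move; the robot and the scene stay as the last step left them, time stands still between calls to the robot, and variables do not carry over. Pictures are saved under pics/ and viewed, at most 10 in all, crops included, and the job is handed in when it is done.

Besides the shell and the picture viewer there is one more tool, called after "Emit:" by a JSON object that holds its "method" and its "body". play_rows: Moves the arm, as the interface text tells. Its arguments: {"type":"object","properties":{"commands":{"type":"array","items":{"type":"array","items":{"type":"array","items":{"type":"number"}}}}},"required":["commands"]}

```bash
mkdir -p pics; python3 - <<'E'
from station import ctrl,cams
import cv2
for n in("scene","top"):
    cv2.imwrite(f"pics/{n}0.png",cams.snapshot(n)[:,:,::-1]); print(n,cams.camera_params(n))
print(ctrl.sense())
E
```

```text
scene {'vertical_fov': 53.98448576667554, 'cx': 312.27439888115777, 'cy': 197.22999422938088, 'xyz': array([1.12908014, 0.83879258, 0.81822179]), 'attitude': array([-0.7508097 , -2.44845069,  1.26866727])}
top {'vertical_fov': 50.24092069973338, 'cx': 319.58542838133906, 'cy': 193.69591693191913, 'xyz': array([0.47123805, 0.0133378 , 1.46442444]), 'attitude': array([-2.2203742 ,  2.20781258, -0.07312254])}
{'clock': 0.1, 'joint_pos': array([ 1.21990832,  0.47767301,  0.02233618,  1.55629255, -0.01150689,
        1.10928824, -0.08309869]), 'qvel': array([-4.63568164e-05, -5.17605884e-04, -1.32938570e-03, -4.18912083e-03,
       -6.89484507e-04,  3.43068289e-04, -6.95418404e-04]), 'effort': array([ 4.52259381e-03, -5.84086096e+01,  1.53998550e+00, -2.73315346e+01,
       -5.41864021e-02,  1.30545435e-02,  7.45137140e-05]), 'tool_pos': array([ 0.16215166, -0.65470845,  0.22183395]), 'ee_rot': array([-3.11697275e+00, -3.80290465e-01,  4.46402562e-04]), 'wrist_force': array([ 0.61810211,  0.42981992, -0.55826337]), 'wrist_torque': array([ 0.0051667 , -0.05351837, -0.04815846]), 'grip_force': 0.0, 'grip_width': 0.9979517696561623}
```

View pics/scene0.png

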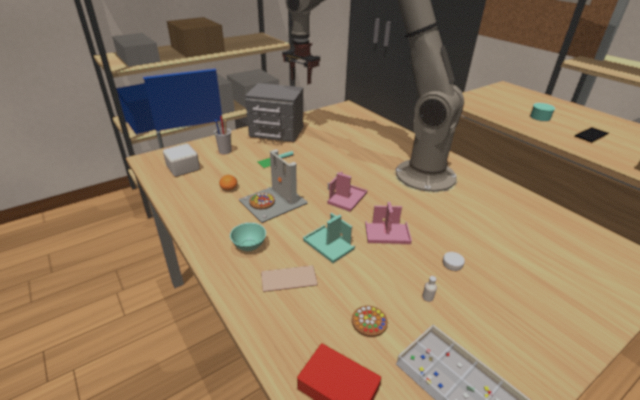

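View pics/top0.png

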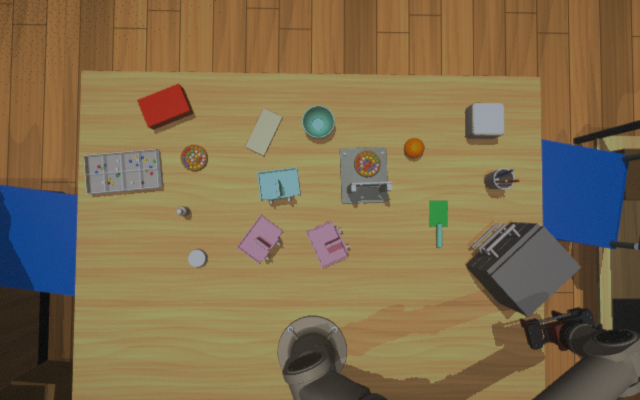

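Candidates: the mint shelf is at scene (332,238) / top (280,186). The look-alikes are pink shelves at scene (347,192) and (388,226) / top (328,243) and (262,240), plus the mint bowl and spatula. I choose the mint shelf and will check it in close crops.

```bash
python3 - <<'E'
import cv2
a=cv2.imread("pics/top0.png")[130:225,245:405]; cv2.imwrite("pics/topc.png",cv2.resize(a,None,fx=5,fy=5,interpolation=cv2.INTER_CUBIC))
a=cv2.imread("pics/scene0.png")[145:265,235:395]; cv2.imwrite("pics/scenec.png",cv2.resize(a,None,fx=5,fy=5,interpolation=cv2.INTER_CUBIC))
E
```

```text
(no output)
```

View pics/topc.png

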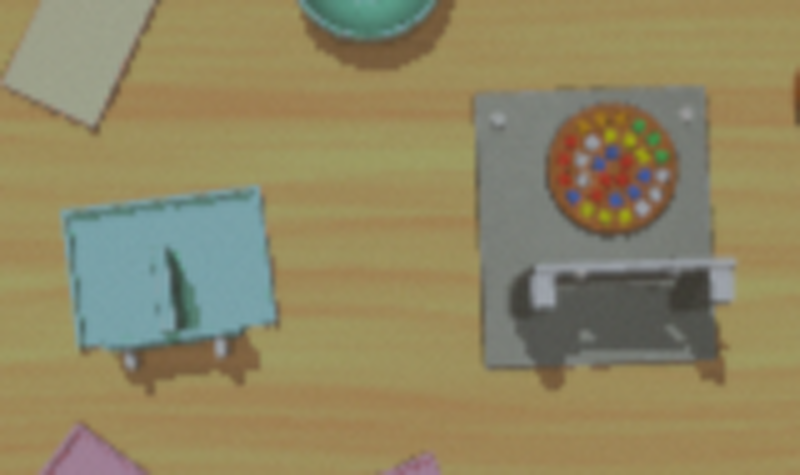

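View pics/scenec.png

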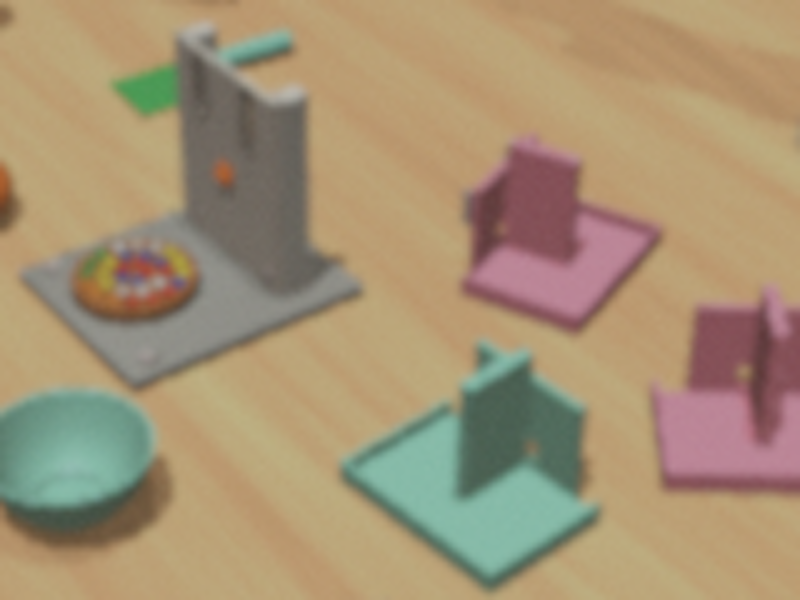

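The crops confirm the mint shelf: fin top at scene-crop (467,387)–(526,352), tab noses at top-crop (131,360) and (221,347), pointing toward the robot. The rack's face is on the far side from the robot, and the orange catch is at scene-crop (224,174). Next I fit the poses.

```bash
cat > fit.py <<'E'
import numpy as np
from scipy.optimize import least_squares
from scipy.spatial.transform import Rotation as R
from station import cams
P={n:cams.camera_params(n) for n in("scene","top")}
def proj(n,X):
    p=P[n]; a=p["attitude"]; f=200/np.tan(np.radians(p["vertical_fov"]/2))
    c=R.from_rotvec(a).inv().apply(np.atleast_2d(X)-p["xyz"])
    return np.c_[f*c[:,0]/c[:,2]+p["cx"],f*c[:,1]/c[:,2]+p["cy"]]
def w(q,L): return R.from_rotvec([0,0,q[2]]).apply(np.array(L,float)/1000)+[q[0],q[1],0]
def unc(n,c): return np.array(c)/5+({"top":(245,130),"scene":(235,145)}[n])-.4
E
cat > f1.py <<'E'
from fit import *
def fit(obs,q0):
    def r(q): return np.concatenate([(proj(n,w(q,[l]))[0]-unc(n,c)) for n,c,l in obs])
    s=least_squares(r,q0,loss="soft_l1"); print(s.x); print(np.round(s.fun.reshape(-1,2),1).tolist()); return s.x
T,S="top","scene"
sh=[(T,(63,210),(-100,68,10)),(T,(260,187),(-100,-68,10)),(T,(278,323),(0,-68,6)),(T,(80,350),(0,68,6)),
(T,(131,360),(11,30,62)),(T,(221,347),(11,-30,62)),
(S,(345,472),(-100,68,5)),(S,(490,586),(-100,-68,3)),(S,(600,516),(0,-68,4)),(S,(467,387),(-60,0,95)),(S,(526,352),(-6,0,95)),(S,(583,410),(-3,-45,75)),(S,(485,347),(-3,45,75))]
st=[(T,(475,93),(-130,-80,10)),(T,(706,88),(-130,80,10)),(T,(717,360),(60,80,10)),(T,(487,368),(60,-80,10)),(T,(535,265),(0,-62,172)),(T,(736,261),(0,62,172)),
(S,(22,275),(-130,80,10)),(S,(138,383),(-130,-80,8)),(S,(360,287),(60,-80,10)),(S,(180,33),(0,62,172)),(S,(270,105),(0,-62,172))]
# y-sign: decided by handedness (yaw ~ pi => local y = -world y); image left = world +y
for n in(T,S): print(n,proj(n,[[.6,.1,0],[.7,.1,0],[.6,.2,0]]).round().tolist())
fl=lambda o:[(n,c,(l[0],-l[1],l[2])) for n,c,l in o]
a=fit(sh,[.6,.1,np.pi]); a2=fit(fl(sh),[.6,.1,np.pi])
b=fit(st,[.65,-.1,np.pi])
print("grip",w(a,[(-33,0,75)]),w(a2,[(-33,0,75)]))
# catch
for y in(-9,0,9):
    print(y,[ (proj(S,w(b,[(-2.5,y,z)]))[0]).round(1).tolist() for z in(83,88,93)], unc(S,(224,174)))
E
python3 f1.py
```

```text
top [[283.0, 173.0], [284.0, 144.0], [254.0, 173.0]]
scene [[315.0, 245.0], [288.0, 258.0], [335.0, 265.0]]
[0.51298656 0.11774548 3.14733839]
[[40.5, -2.7], [-38.8, 1.9], [-42.4, 4.0], [37.1, -1.4], [14.9, -0.5], [-21.4, 2.1], [-0.7, -2.1], [-3.9, 1.0], [0.5, 1.7], [-1.1, -0.7], [1.5, 0.1], [-0.1, 1.1], [1.2, -1.5]]
[0.51423287 0.11042873 3.25568693]
[[-0.3, -0.8], [0.0, -0.4], [-0.4, 1.5], [-0.5, 0.4], [-0.8, 0.1], [-0.5, 0.7], [27.6, 23.0], [-31.1, -22.8], [-29.6, -22.0], [-1.5, -0.7], [-0.2, -0.9], [-21.3, -14.5], [18.9, 12.0]]
[ 0.5592784  -0.17696743  3.18102092]
[[-0.2, -0.0], [-0.1, -0.4], [-0.0, 0.3], [-0.6, 0.3], [-0.9, 0.1], [-0.6, -0.4], [-1.1, -1.9], [-1.3, -0.5], [0.8, -1.3], [-1.2, -2.0], [0.8, -1.7]]
grip [[0.54598601 0.11793509 0.075     ]] [[0.54701831 0.11418568 0.075     ]]
-9 [[280.9, 180.1], [280.8, 178.9], [280.8, 177.7]] [279.4 179.4]
0 [[279.5, 179.0], [279.4, 177.8], [279.4, 176.5]] [279.4 179.4]
9 [[278.1, 177.8], [278.0, 176.6], [278.0, 175.4]] [279.4 179.4]
```

```bash
cat >> f1.py <<'E'
print("----")
mix=fl(sh[:6])+sh[6:]
a=fit(mix,[.514,.11,3.2]); print("grip",w(a,[(-33,0,75)]))
at=fit(mix[:6],[.514,.11,3.2]); print("grip top",w(at,[(-33,0,75)]))
bt=fit(st[:6],b)
s=__import__("station").ctrl.sense(); z=R.from_rotvec(s["ee_rot"]); print(z.as_matrix().round(3))
E
python3 f1.py | sed '1,/----/d'
```

```text
[0.51386156 0.11072603 3.27031226]
[[-0.8, -0.3], [-0.5, -0.5], [-0.6, 1.4], [-0.6, 0.8], [-0.8, 0.3], [-0.6, 0.7], [-1.9, -0.1], [-0.7, 0.8], [0.8, -0.7], [-1.1, -0.6], [-0.0, -0.9], [-0.4, -0.7], [-1.7, -1.8]]
grip [[0.54658855 0.11496205 0.075     ]]
[0.51531756 0.10843212 3.27531551]
[[-0.3, -0.6], [-0.0, -1.0], [0.1, 0.8], [0.1, 0.5], [-0.1, -0.1], [0.1, 0.2]]
grip top [[0.54802295 0.11283184 0.075     ]]
[ 0.55918511 -0.1783158   3.18093144]
[[0.2, -0.0], [0.3, -0.4], [0.4, 0.3], [-0.2, 0.3], [-0.5, 0.1], [-0.1, -0.4]]
[[ 0.971  0.24  -0.   ]
 [ 0.24  -0.971  0.001]
 [-0.    -0.002 -1.   ]]
```

Emit:
{"method": "play_rows", "body": {"commands": [[[0, 0, 0.04, 0, 1], [0, 0, 0.04, 0, 1], [0.02, 0.035, 0, 0, 1], [0.025, 0.035, 0, 0, 1], [0.025, 0.035, 0, 0, 1], [0.025, 0.035, 0, 0, 1], [0.025, 0.035, 0, 0, 1], [0.025, 0.035, 0, 0, 1], [0.025, 0.035, 0, 0, 1], [0.025, 0.035, 0, 0, 1], [0.025, 0.035, 0, 0, 1], [0.025, 0.035, 0, 0, 1], [0.02, 0.04, 0, -0.02, 1], [0.02, 0.04, 0, -0.02, 1], [0.02, 0.04, 0, -0.02, 1], [0.02, 0.04, 0, -0.02, 1], [0.02, 0.04, 0, -0.02, 1], [0.02, 0.04, 0, -0.01, 1]]]}}

```text
clock: 1.9
tool_pos: [0.5275, -0.0636, 0.3025]
ee_rot: [3.135, 0.207, -0.001]
wrist_force: [-0.2, -0.1, 0.3]
grip_width: 0.999
grip_force: 0.0
```

Emit:
{"method": "play_rows", "body": {"commands": [[[0.005, 0.045, 0, 0, 1], [0.005, 0.045, 0, 0, 1], [0.005, 0.045, 0, 0, 1], [0.0045, 0.0426, 0, -0.004, 1], [0, 0, -0.045, 0, 1], [0, 0, -0.045, 0, 1], [0, 0, -0.045, 0, 1], [0, 0, -0.025, 0, 1], [0, 0, 0, 0, 1]]]}}

```text
clock: 2.8
tool_pos: [0.5437, 0.1114, 0.1387]
ee_rot: [3.134, 0.203, -0.013]
wrist_force: [-0.9, -1.0, -0.6]
grip_width: 1.002
grip_force: 0.0
```

```bash
python3 - <<'E'
from station import ctrl,cams
import cv2
a=cams.snapshot("scene")[175:265,280:400,::-1]; b=cams.snapshot("top")[140:220,230:330,::-1]
r=lambda i:cv2.resize(i,(400,300),interpolation=cv2.INTER_CUBIC)
cv2.imwrite("pics/c1.png",cv2.hconcat([r(a),cv2.resize(b,(375,300),interpolation=cv2.INTER_CUBIC)]))
from fit import *
s=ctrl.sense();print(s["tool_pos"],proj("scene",s["tool_pos"]))
E
```

```text
[0.54692881 0.11253773 0.14304072] [[333.49633826 204.37588173]]
```

View pics/c1.png

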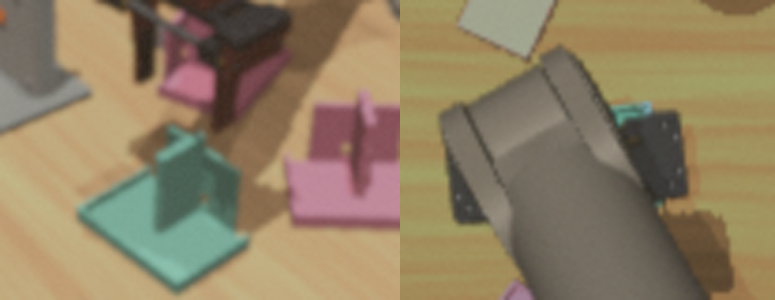

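The fingertips (crop (145,80) and (222,125)) straddle the fin, their midpoint about 1 px from the prediction. I'll go down and grasp.

Emit:
{"method": "play_rows", "body": {"commands": [[[0, 0.001, -0.03, 0, 1], [0, 0, -0.03, 0, 1], [0, 0, -0.026, 0, 1], [0, 0, 0, 0, 1], [0, 0, 0, 0, 0.6], [0, 0, 0, 0, 0.3], [0, 0, 0, 0, 0], [0, 0, 0, 0, 0], [0, 0, 0, 0, 0], [0, 0, 0, 0, 0], [0, 0, 0, 0, 0]]]}}

```text
clock: 4.0
tool_pos: [0.5468, 0.1134, 0.0567]
ee_rot: [3.135, 0.202, 0.0]
wrist_force: [-0.1, -0.3, -0.6]
grip_width: 0.406
grip_force: 0.0
```

```bash
python3 -c "
from station import ctrl
s=ctrl.sense();print(s['tool_pos'],s['ee_rot'],s['wrist_force'],s['grip_width'],s['grip_force'])"
```

```text
[0.54678408 0.1133686  0.0567229 ] [3.13507220e+00 2.02110642e-01 4.84536574e-05] [-0.14604809 -0.33258129 -0.60799555] 0.40602877405090815 0.0
```

Emit:
{"method": "play_rows", "body": {"commands": [[[0, 0, 0, 0, 0], [0, 0, 0, 0, 0], [0, 0, 0, 0, 0], [0, 0, 0, 0, 0], [0, 0, 0, 0, 0], [0, 0, 0.01, 0, 0], [0, 0, 0.03, 0, 0], [0, 0, 0.03, 0, 0], [0, 0, 0.03, 0, 0], [0, 0, 0, 0, 0], [0, 0, 0, 0, 0], [0, 0, 0, 0, 0]]]}}

```text
clock: 5.2
tool_pos: [0.5456, 0.1127, 0.1552]
ee_rot: [3.134, 0.202, -0.004]
wrist_force: [-0.4, -0.3, -2.1]
grip_width: 0.111
grip_force: 30.0
```

```bash
python3 - <<'E'
from station import ctrl,cams
import cv2
a=cams.snapshot("scene")[140:270,240:400,::-1]
cv2.imwrite("pics/c2.png",cv2.resize(a,None,fx=4.5,fy=4.5,interpolation=cv2.INTER_CUBIC))
s=ctrl.sense();print(s['tool_pos'],s['ee_rot'],s['wrist_force'],s['wrist_torque'],s['grip_width'],s['grip_force'])
E
```

```text
[0.5455626 0.1128162 0.1549908] [ 3.1344533   0.20195959 -0.00485428] [-0.27185193 -0.80824598 -2.55757356] [-0.01567116  0.03538085  0.01197428] 0.1144639826755923 29.999482333660126
```

View pics/c2.png

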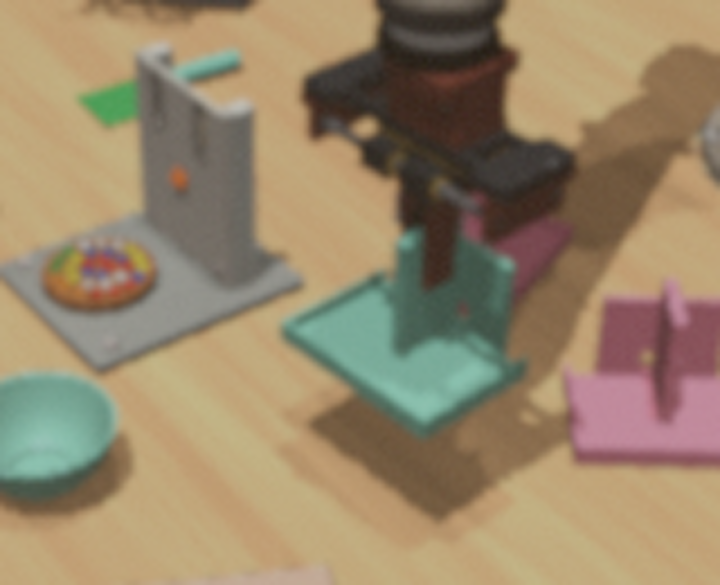

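The shelf is held level at crop (455,330), and nothing else has moved. I'll rectify the rack's face for a first guess at the slot offset while I move to the pre-insert pose.

```bash
python3 - <<'E'
from fit import *
import cv2
im=np.mean([cams.snapshot("scene").astype(float) for _ in range(6)],0).astype(np.uint8)
b=[.5593,-.1775,3.1812]; k=4
ys=np.arange(-75,75,1/k); zs=np.arange(182,60,-1/k)
Y,Z=np.meshgrid(-ys,zs) # left of picture = +y as in scene
p=proj("scene",w(b,np.c_[0*Y.ravel(),Y.ravel(),Z.ravel()])).reshape(*Y.shape,2).astype(np.float32)
r=cv2.remap(im,p[...,0],p[...,1],cv2.INTER_CUBIC)
for y in range(-60,61,10): cv2.line(r,(int((75-y)*k),0),(int((75-y)*k),6 if y else 14),(255,0,0),1)
for z in range(70,181,10): cv2.line(r,(0,int((182-z)*k)),(6 if z!=120 else 14,int((182-z)*k)),(255,0,0),1)
cv2.imwrite("pics/rect.png",r[:,:,::-1]); print(r.shape)
E
```

```text
(488, 600, 3)
```

View pics/rect.png

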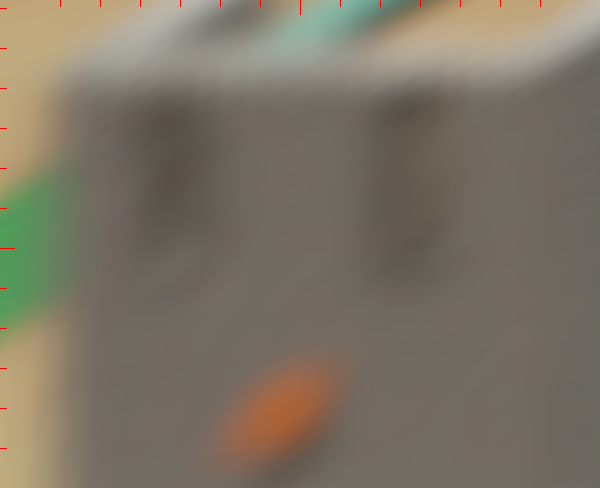

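Emit:
{"method": "play_rows", "body": {"commands": [[[0.0225, -0.028, 0, -0.022, 0], [0.0225, -0.028, 0, -0.022, 0], [0.0225, -0.028, 0, -0.022, 0], [0.0225, -0.028, -0.004, -0.023, 0], [0, -0.044, 0, 0, 0], [0, -0.044, 0, 0, 0], [0, -0.044, 0, 0, 0], [0, -0.044, 0, 0, 0], [0, 0, 0, 0, 0], [0, 0, 0, 0, 0], [0, 0, 0, 0, 0]]]}}

```text
clock: 6.65
tool_pos: [0.6369, -0.1728, 0.1524]
ee_rot: [-3.14, -0.065, 0.0]
wrist_force: [0.9, 0.2, -3.1]
grip_width: 0.114
grip_force: 30.0
```

The rectified face shows the slots at columns 172 and 410, with midpoint 291 against the strip's middle at about 293, so the sideways offset looks small. I'll approach slowly by feel.

Emit:
{"method": "play_rows", "body": {"commands": [[[-0.014, -0.0015, -0.001, 0, 0], [-0.012, -0.0015, -0.0005, 0, 0], [0, 0, 0, 0, 0], [0, 0, 0, 0, 0], [-0.002, 0, 0, 0, 0], [-0.002, 0, 0, 0, 0], [-0.002, 0, 0, 0, 0], [0, 0, 0, 0, 0]]]}}

```text
clock: 7.45
tool_pos: [0.6046, -0.1776, 0.1511]
ee_rot: [3.141, 0.062, -0.0]
wrist_force: [0.5, -0.7, -3.3]
grip_width: 0.113
grip_force: 30.0
```

Emit:
{"method": "play_rows", "body": {"commands": [[[-0.002, 0, 0, 0, 0], [-0.001, 0, 0, 0, 0], [0, 0, 0, 0, 0]]]}}

```text
clock: 7.75
tool_pos: [0.6016, -0.1777, 0.1511]
ee_rot: [3.141, 0.062, -0.0]
wrist_force: [-0.2, 0.2, -3.7]
grip_width: 0.111
grip_force: 30.0
```

Emit:
{"method": "play_rows", "body": {"commands": [[[-0.002, 0, 0, 0, 0], [-0.001, 0, 0, 0, 0], [0, 0, 0, 0, 0]]]}}

```text
clock: 8.05
tool_pos: [0.5986, -0.1777, 0.1512]
ee_rot: [3.141, 0.062, -0.0]
wrist_force: [-0.9, 0.6, -1.5]
grip_width: 0.111
grip_force: 30.0
```

Emit:
{"method": "play_rows", "body": {"commands": [[[-0.002, 0, 0, 0, 0], [-0.001, 0, 0, 0, 0], [0, 0, 0, 0, 0]]]}}

```text
clock: 8.35
tool_pos: [0.5956, -0.1777, 0.1512]
ee_rot: [3.141, 0.062, -0.0]
wrist_force: [0.5, -0.6, -3.0]
grip_width: 0.112
grip_force: 30.0
```

Emit:
{"method": "play_rows", "body": {"commands": [[[-0.001, 0, 0, 0, 0], [-0.001, 0, 0, 0, 0], [0, 0, 0, 0, 0]]]}}

```text
clock: 8.65
tool_pos: [0.5943, -0.1776, 0.1513]
ee_rot: [3.141, 0.063, 0.002]
wrist_force: [2.0, -0.4, -5.0]
grip_width: 0.11
grip_force: 30.0
```

Emit:
{"method": "play_rows", "body": {"commands": [[[-0.001, 0, 0, 0, 0], [0, 0, 0, 0, 0]]]}}

```text
clock: 8.85
tool_pos: [0.5939, -0.1775, 0.1514]
ee_rot: [3.141, 0.063, 0.004]
wrist_force: [4.5, -0.0, -5.2]
grip_width: 0.116
grip_force: 30.0
```

Emit:
{"method": "play_rows", "body": {"commands": [[[0.002, 0, 0, 0, 0], [0, 0.002, 0, 0, 0], [0, 0.002, 0, 0, 0], [0, 0, 0, 0, 0]]]}}

```text
clock: 9.25
tool_pos: [0.5944, -0.1744, 0.1511]
ee_rot: [3.14, 0.062, -0.001]
wrist_force: [0.9, -2.0, -2.7]
grip_width: 0.109
grip_force: 30.0
```

Emit:
{"method": "play_rows", "body": {"commands": [[[0, -0.003, 0, 0, 0], [0, -0.003, 0, 0, 0], [0, 0, 0, 0, 0]]]}}

```text
clock: 9.55
tool_pos: [0.5946, -0.1789, 0.1511]
ee_rot: [-3.14, -0.062, 0.001]
wrist_force: [0.6, 1.3, -2.4]
grip_width: 0.113
grip_force: 30.0
```

The side probes stopped at y -0.1744 and -0.1789, which is the slots' 4 mm play, so both tabs are in. I'll centre it and push down gently.

Emit:
{"method": "play_rows", "body": {"commands": [[[0, 0.003, 0, 0, 0], [0, 0, -0.003, 0, 0], [0, 0, -0.003, 0, 0], [0, 0, 0, 0, 0]]]}}

```text
clock: 9.95
tool_pos: [0.5951, -0.1766, 0.1449]
ee_rot: [3.141, 0.063, 0.001]
wrist_force: [0.5, -0.1, -3.1]
grip_width: 0.112
grip_force: 30.0
```

Emit:
{"method": "play_rows", "body": {"commands": [[[0, 0, -0.002, 0, 0], [0, 0, -0.002, 0, 0], [0, 0, 0, 0, 0]]]}}

```text
clock: 10.25
tool_pos: [0.5959, -0.1767, 0.1417]
ee_rot: [3.141, 0.063, 0.004]
wrist_force: [2.9, -0.6, -0.3]
grip_width: 0.11
grip_force: 30.0
```

Emit:
{"method": "play_rows", "body": {"commands": [[[0, 0, -0.002, 0, 0], [0, 0, -0.002, 0, 0], [0, 0, 0, 0, 0]]]}}

```text
clock: 10.55
tool_pos: [0.5955, -0.1766, 0.1374]
ee_rot: [3.141, 0.063, 0.002]
wrist_force: [4.2, 0.2, 1.7]
grip_width: 0.111
grip_force: 30.0
```

Emit:
{"method": "play_rows", "body": {"commands": [[[0, 0, -0.002, 0, 0], [0, 0, -0.002, 0, 0], [0, 0, 0, 0, 0]]]}}

```text
clock: 10.85
tool_pos: [0.5945, -0.1766, 0.1325]
ee_rot: [-3.141, -0.063, 0.001]
wrist_force: [5.0, 0.5, -0.9]
grip_width: 0.112
grip_force: 30.0
```

Emit:
{"method": "play_rows", "body": {"commands": [[[0, 0, -0.002, 0, 0], [0, 0, -0.002, 0, 0], [0, 0, 0, 0, 0]]]}}

```text
clock: 11.15
tool_pos: [0.5945, -0.1765, 0.1286]
ee_rot: [-3.141, -0.063, 0.001]
wrist_force: [4.7, 0.1, -1.6]
grip_width: 0.114
grip_force: 30.0
```

Emit:
{"method": "play_rows", "body": {"commands": [[[0, 0, -0.002, 0, 0], [0, 0, -0.002, 0, 0], [0, 0, 0, 0, 0]]]}}

```text
clock: 11.45
tool_pos: [0.5945, -0.1766, 0.1247]
ee_rot: [-3.141, -0.062, 0.001]
wrist_force: [5.8, -0.1, -2.3]
grip_width: 0.109
grip_force: 30.0
```

Emit:
{"method": "play_rows", "body": {"commands": [[[0, 0, -0.002, 0, 0], [0, 0, -0.001, 0, 0], [0, 0, 0, 0, 0]]]}}

```text
clock: 11.75
tool_pos: [0.5943, -0.1766, 0.1221]
ee_rot: [3.141, 0.063, -0.002]
wrist_force: [2.6, 0.3, -0.7]
grip_width: 0.109
grip_force: 30.0
```

Emit:
{"method": "play_rows", "body": {"commands": [[[0, 0, -0.001, 0, 0], [0, 0, -0.001, 0, 0], [0, 0, 0, 0, 0]]]}}

```text
clock: 12.05
tool_pos: [0.5947, -0.1766, 0.1217]
ee_rot: [3.14, 0.062, -0.0]
wrist_force: [-1.3, 2.1, 12.0]
grip_width: 0.113
grip_force: 30.0
```

It hit bottom at z 0.1217 and the catch's side force vanished. A gentle lift will test the lock.

Emit:
{"method": "play_rows", "body": {"commands": [[[0, 0, -0.001, 0, 0], [0, 0, 0, 0, 0], [0, 0, 0.002, 0, 0], [0, 0, 0.003, 0, 0], [0, 0, 0.001, 0, 0], [0, 0, 0, 0, 0]]]}}

```text
clock: 12.65
tool_pos: [0.5942, -0.1766, 0.1242]
ee_rot: [-3.141, -0.062, 0.002]
wrist_force: [4.8, -0.2, -7.4]
grip_width: 0.107
grip_force: 30.0
```

Emit:
{"method": "play_rows", "body": {"commands": [[[0, 0, 0.002, 0, 0], [0, 0, 0, 0, 0]]]}}

```text
clock: 12.85
tool_pos: [0.5932, -0.1766, 0.1248]
ee_rot: [-3.14, -0.063, 0.006]
wrist_force: [6.5, -1.1, -17.1]
grip_width: 0.112
grip_force: 30.0
```

It's locked: a 2 mm lift moved it only 0.6 mm and drew 17 N. I'll press it back home, release and retreat.

Emit:
{"method": "play_rows", "body": {"commands": [[[0, 0, -0.003, 0, 0], [0, 0, -0.003, 0, 0], [0, 0, 0, 0, 0], [0, 0, 0, 0, 0]]]}}

```text
clock: 13.25
tool_pos: [0.5946, -0.1768, 0.1219]
ee_rot: [3.141, 0.062, -0.001]
wrist_force: [0.3, -0.1, 4.8]
grip_width: 0.113
grip_force: 30.0
```

Emit:
{"method": "play_rows", "body": {"commands": [[[0, 0, 0, 0, 0.2], [0, 0, 0, 0, 0.4], [0, 0, 0, 0, 0.5], [0, 0, 0, 0, 0.6], [0, 0, 0, 0, 0.6], [0, 0, 0, 0, 0.6], [0, 0, 0.01, 0, 0.6], [0, 0, 0.03, 0, 0.6], [0, 0, 0.04, 0, 0.6], [0, 0, 0.04, 0, 0.6], [0, 0, 0.04, 0, 0.6], [0, 0, 0.04, 0, 0.6], [0, 0, 0, 0, 0.6]]]}}

```text
clock: 14.55
tool_pos: [0.5977, -0.1767, 0.3287]
ee_rot: [3.138, 0.062, 0.017]
wrist_force: [0.6, -0.8, -0.2]
grip_width: 0.599
grip_force: 0.0
```

```bash
python3 - <<'E'
from station import ctrl,cams
import cv2
a=cams.snapshot("scene")[130:270,220:400,::-1]
cv2.imwrite("pics/c3.png",cv2.resize(a,None,fx=4,fy=4,interpolation=cv2.INTER_CUBIC))
s=ctrl.sense();print(s['tool_pos'],s['wrist_force'],s['grip_width'])
E
```

```text
[ 0.59636884 -0.17658567  0.32532562] [ 0.0724254  -0.75840575  0.18055943] 0.6014145230376537
```

View pics/c3.png

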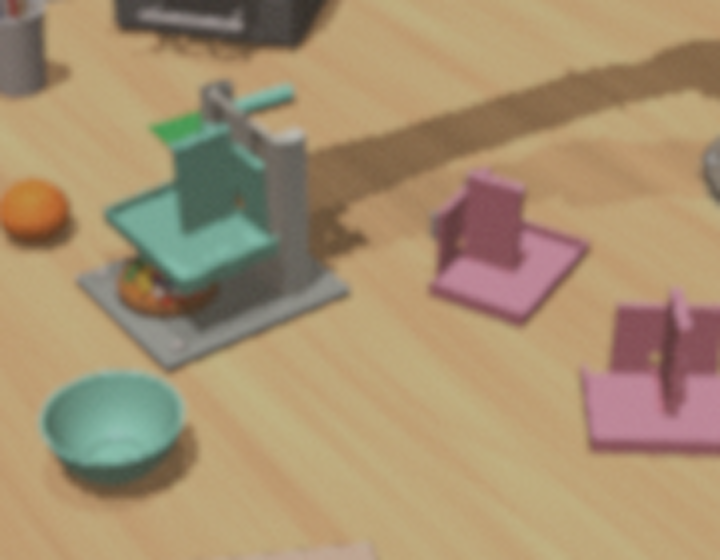

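The shelf hangs level on the rack at crop (205,205), with the orange catch showing in the window at (240,200). The coaster and the other items are undisturbed.

```bash
python3 -c "
from station import ctrl
print(ctrl.job_done())"
```

```text
the job is handed in; nothing more can be done
None
```

The mint shelf is hung on the rack with both tabs in the slots, fully down and locked by the catch (it held against a gentle test lift). I let go, nothing else appeared to move in the last picture, and the job was handed in at about 15 s; no verdict was returned.

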